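# Close the control box: hook the cover under its lip and fold it down

### The arm

A 6-joint arm with a two-finger parallel gripper is mounted at the origin on a cart in front of the work surface, level with it; the furniture and walls round the work are solid. World frame = base frame: x ahead of the robot, y to its left, z up, the work surface at z = 0. Lengths are in mm, angles in degrees, forces in N, time in s.
With the tool pointing down it reaches from about 350 to 950 mm from the base axis. Payload 17.4 kg.
Tool frame: the origin (TCP) lies at the very end of the fingers, on their centre line; the grasp point (between the pads) lies 19 mm behind it; z points along the fingers, y is the line along which they close (so a half turn about z gives the same grasp; the last joint's range is limited). The gripper opens to 93 mm and grips with 3 to 60 N. Pads are 15 mm wide; open, the fingers measure 128 mm over their backs; the gripper's body (75 mm by 188 mm) begins 65 mm behind the grasp point.
Start: joints at [-69.202, 6.646, 82.598, -0, 90.757, -2.166], TCP at [263.346, -621.515, 218.646] pointing down, gripper open.
Joint ranges: [-162.19, 162.19], [-47.58, 125.68], [4.15, 143.07], [-65.23, 245.23], [0.69, 171.88], [-170.13, 170.13]. Speed limits (degrees/s): [108.29, 108.29, 127.2, 180, 180, 180].

### API

Orientations are given as a 3x3 rotation matrix whose columns are the frame's x, y, z axes.
In Python, from plant import r, cams gives the robot as it stands.
- The arm moves only by the tool drive_tool, never from a script. Its arguments are lists of equal length, an entry for each row: "travel": the shift along the tool's x, y, z in m, a list of three; "rotation": the turn, a rotation vector about the tool's x, y, z in rad, a list of three. A call has 1 to 12 rows; each row shifts and turns the commanded pose from where the row before left it, along the tool's axes as they then stand; what a row does not reach is not made up. A row lasts 1/8 s, in which the tool goes at most 62.5 mm and 10.7 degrees, less where a joint would pass 70% of its speed; a pose out of reach is approached as far as the arm can. A call with a gripper value outside its range is refused whole. "hand" is the finger opening in m, from 0 to 0.093, set as the call begins (left out, the last holds). The fingers move at their own pace and stop on an object; the grip force is fixed at half the most. Time passes only in rows, so rows that do not move let the fingers close. It gives the time, the measured TCP pose, the force, the opening and the grip force at its end, in the units of the state.
- r.sense(): the state, without advancing time (a new reading comes with each control period).
- cams.grab_frame(name): name is "scene" or "top" or "wrist"; returns the picture (480x640x3 uint8, red, green, blue); there is no depth.
- cams.camera_params(name): a dict with "fx", "fy", "cx", "cy" (pixels), "eye" and "orientation" of the camera in the world; the wrist camera has in their place "T_tool_cam" (4x4, takes a point from camera to tool coordinates, whose origin is the TCP and whose axes are the flange's). Camera axes: x right, y down, z forward; pixel columns grow to the right and rows downward; lengths in mm; the calibration is good to about 2 mm. The wrist camera is an equidistant fisheye: a pixel r from the principal point sees the ray r / f radians off the axis. A picture is of the moment at which its call begins: read the wrist's pose just before it. camera_params takes no time and is no camera call.
- r.close_job(): hands the job in; it is judged then, once.
The state is a dict: "clock": time; "joints": joint angles; "qvel": joint speeds; "joint_torque": joint torques, N m; "eef_pos": TCP position; "eef_rot": TCP orientation; "contact_force": force on the tool from outside, world axes, zero at the start; "ft_torque": the same for the moment, N m; "width": opening from 0.0 (shut) to 1.0 (fully open); "gripper_force": force on a finger pad.
Only numpy, scipy, OpenCV 4.12 (cv2) and the standard library are available. Lean on these libraries where they do the work, as an engineer would, in place of code of your own. Each camera call takes 0.05 s, during which the arm holds its last target. There are 200 camera calls.

### The job

Lift the yellow cover out of the wooden rack and lay it flat on the bench with its handle up, letting go of it. Then take it by the handle, tilt its tongue in under the black lip of the grey control box and fold it down until it lies flat and fully home in the pocket, and let go. Leave the half-height tin, the blue tape and the yellow screwdriver where they are.

Things in the scene. Friction and masses are not known exactly. Their poses are not given: they have to be found in the camera images.
- cover_mid (a point): Centre of the loose yellow cover plate (about 150 g): 120 mm along x (tongue included), 90 along y, 8 thick along z; +z leaves the handle face, +x points to the tongue. At the start it stands in the rack's middle slot, tongue down, handle on the side away from the robot, its plain 8 mm thick top edge 128 mm above the bench; it may lean up to 0.06 rad.
- tongue_tip (a point): Middle of the end face of the cover's tongue, 60 mm along +x and 1.5 mm along -z from cover_mid; axes as the cover's. The tongue is the last 14 mm of the 120 mm, 70 mm wide, 5 mm thick, flush with the plate's underside.
- cover_handle (a point): Centre of the bar of the cover's black bow handle, 30 mm along +z from cover_mid; axes as the cover's. The bar is 70 mm long along the cover's y and 12 x 12 mm thick (28 to 40 mm above the plate's underside), on two 10 mm posts at its ends; under it a 20 mm gap to the plate.
- pocket (a point): Centre of the pocket in the top of the fixed grey control box (174 x 125 mm), at the ledge on which the cover's underside rests, 40 mm above the bench; x towards the lip, z up. The pocket spans x -61.5 to 61.5 mm, y -47.5 to 47.5; its near and side walls rise 8.5 mm over the ledge. With the cover home its x runs along this x and cover_mid is 4 mm above this point.
- lip (a point): Middle of the lower front edge of the black lip at the pocket's +x end, 51.5 mm along x and 9 mm above point pocket; axes as pocket's. The lip is 6 mm thick and hangs over the pocket's last 10 mm. The ledge below it is 25 mm wide (10 mm at the other sides, open cavity between). The tongue goes in with the cover tilted, near end raised, 5 to 22 degrees; 12 to 16 is easiest.
- rack: Fixed wooden rack, 130 (x) x 120 (y) x 38 mm high; three open-ended slots along its y, 42 mm apart, 9.5 mm wide, 30 mm deep, the cover in the middle one. Origin: centre of its underside. Rack and box stand left and right of the robot's centre line, either way round; the bench between them is free for laying the cover down.
- half_tin: Bystander: a low food tin with a green label, 75 mm across, 58 mm high; origin at the centre of its underside.
- blue_tape: Bystander: a roll of blue tape lying flat, 80 mm across, 17 mm high; origin at the centre of its underside.
- yellow_driver: Bystander: a screwdriver with a yellow handle, 170 mm long along its y, 25 mm high; origin at the centre of its underside.

How it is judged (in metres and radians):
On the way, in this order (a step that is already met when the one before it is completed fails the run):
1. the cover lies flat on the bench, handle up, let go of (height (world z) of cover_mid below 0.008 m and angle between cover_mid's own z axis and vertical below 0.06 rad and contact force between the fingers and cover below 0.1 N), for 0.2 s.
2. the cover, tilted, has its tongue in under the lip (angle between cover_mid's own z axis and vertical between 0.03 and 0.5 rad and x of tongue_tip in the frame of pocket between 0.054 and 0.064 m and z of tongue_tip in the frame of pocket below 0.0095 m), for 0.04 s.
At the end, for the whole second after the job is handed in: The cover rests, let go of, in the pocket, handle up, tongue under the lip: centre within 3 mm (along) and 5 mm (across) of the pocket's centre, within 2 mm of its seated height, flat to 0.035 rad. Tin, tape and screwdriver within 40 mm of their starts (x of cover_mid in the frame of pocket between -0.003 and 0.003 m and y of cover_mid in the frame of pocket between -0.005 and 0.005 m and z of cover_mid in the frame of pocket between 0.002 and 0.006 m and x of tongue_tip in the frame of pocket above 0.055 m and angle between the z axis of cover_mid and the z axis of pocket, either way round below 0.035 rad and linear speed of cover below 0.01 m/s); the robot touches nothing.
It fails at once if the half-height tin is moved more than 40 mm (distance of half_tin from where it was at the start of the episode above 0.04 m).
It fails at once if the blue tape is moved more than 40 mm (distance of blue_tape from where it was at the start of the episode above 0.04 m).
It fails at once if the yellow screwdriver is moved more than 40 mm (distance of yellow_driver from where it was at the start of the episode above 0.04 m).
It also fails if it takes over 69 s, if anything falls off the work surface, if the arm or the gripper's body presses on something with over 40 N, if the wrist force passes 120 N, or if a joint passes its speed limit or range.

## Working session

There is one attempt and no reset: what is moved stays moved. The work goes in short steps, Python scripts to look and compute and a tool call to move; the robot and the scene stay as the last step left them, time stands still between calls to the robot, and variables do not carry over. Pictures are saved under pics/ and viewed, at most 10 in all, crops included, and the job is handed in when it is done.

Besides the shell and the picture viewer there is one more tool, called as name(argument=value, ...) on one line, values as JSON. drive_tool: Moves the arm, as the interface text tells. Its arguments: {"type":"object","properties":{"travel":{"type":"array"},"rotation":{"type":"array"},"hand":{"type":"number"}},"required":["travel","rotation"]}

```bash
ls; mkdir -p pics; python3 - <<'E'
from plant import r,cams
import cv2,numpy as np
s=r.sense();print(s)
for n in ("scene","top","wrist"):
    print(n,cams.camera_params(n))
    cv2.imwrite(f"pics/{n}0.png",cams.grab_frame(n)[:,:,::-1])
E
```

```text
pics
{'clock': 0.0, 'joints': array([-6.92018163e+01,  6.67492003e+00,  8.26352559e+01,  6.31049121e-04,
        9.07557442e+01, -2.16485225e+00]), 'qvel': array([ 0.05029393,  0.06903451,  0.02326828,  0.06248033, -0.02818442,
       -0.1760187 ]), 'joint_torque': array([ 1.35028116e-03, -7.21243858e+01, -6.22613311e+01,  7.80660007e-02,
        2.37901357e-02, -1.19059205e-04]), 'eef_pos': array([ 263.27750625, -621.32439546,  217.90112718]), 'eef_rot': array([[ 9.20756696e-01,  3.90137089e-01, -3.98229356e-04],
       [ 3.90137288e-01, -9.20756065e-01,  1.07946187e-03],
       [ 5.44660156e-05, -1.14928587e-03, -9.99999338e-01]]), 'contact_force': array([-0.06064988,  0.08922001, -0.06873073]), 'ft_torque': array([0.03198887, 0.02036645, 0.02775484]), 'gripper_force': 0.0, 'width': 0.9987712987208562}
scene {'fx': 542.1165564729091, 'fy': 542.1165564729091, 'cx': 311.8728766711446, 'cy': 239.40417335380872, 'eye': array([ 713.30854798, 1085.9600872 ,  630.13107191]), 'orientation': array([[-0.98891289,  0.05982879, -0.13591105],
       [ 0.14833988,  0.44007195, -0.88562518],
       [ 0.00682475, -0.89596719, -0.44406782]])}
top {'fx': 531.0415824944802, 'fy': 531.0415824944802, 'cx': 323.0504324377837, 'cy': 238.2710186942371, 'eye': array([ 378.51457158,  -17.1350572 , 1287.39165177]), 'orientation': array([[ 0.02143958, -0.99182884,  0.12576125],
       [-0.99976934, -0.02142909,  0.00143645],
       [ 0.00127024, -0.12576303, -0.9920595 ]])}
wrist {'fx': 371.64829954431775, 'fy': 371.64829954431775, 'cx': 320.40051805729956, 'cy': 239.81048370765072, 'T_tool_cam': array([[ 1.35444858e-05, -9.58608146e-01, -2.84728682e-01,
         8.05280345e+01],
       [ 9.99999998e-01,  2.84823052e-05, -4.83227891e-05,
         3.94701805e-02],
       [ 5.44323485e-05, -2.84728681e-01,  9.58608145e-01,
        -1.65631995e+02],
       [ 0.00000000e+00,  0.00000000e+00,  0.00000000e+00,
         1.00000000e+00]])}
```

View pics/top0.png

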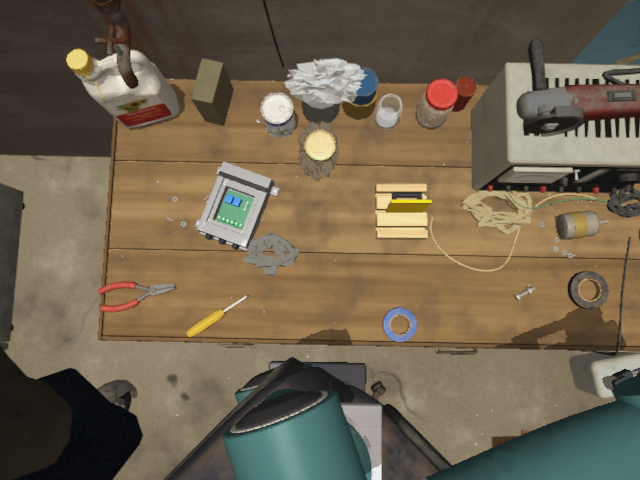

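View pics/scene0.png

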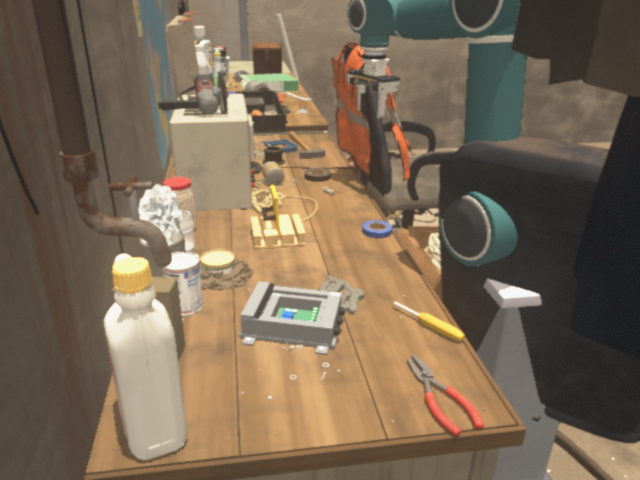

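The top view shows the grey box at about (237,205) with its lip side toward (245,178). The rack is at (402,211), with the yellow cover's top edge at (409,206) and its black handle beyond. The tape is at (400,324) and the screwdriver at (217,316). The tin is at about (320,145).

```bash
cat > h.py <<'E'
from plant import r,cams
import cv2,numpy as np
from scipy.spatial.transform import Rotation as R
def ray(n,uv,pose=None):
    p=cams.camera_params(n);uv=np.atleast_2d(uv).astype(float)
    a=(uv-[p['cx'],p['cy']])/[p['fx'],p['fy']]
    if n!='wrist':
        d=np.c_[a,np.ones(len(a))];return np.array(p['eye']),d@np.array(p['orientation']).T
    th=np.linalg.norm(a,axis=1)[:,None];d=np.c_[a*np.sinc(th/np.pi)/1.0*0+a/np.maximum(th,1e-9)*np.sin(th),np.cos(th)]
    T=np.array(p['T_tool_cam']);P,Q=pose
    return P+Q@T[:3,3],d@T[:3,:3].T@Q.T
def plane(n,uv,z,pose=None):
    e,d=ray(n,uv,pose);return e+d*((z-e[2])/d[:,2])[:,None]
def pose():
    s=r.sense();return s['eef_pos'],s['eef_rot']
def delta(tp,tR):
    "tool-frame shift (mm) and rotvec to target"
    P,Q=pose();return Q.T@(np.array(tp)-P),R.from_matrix(Q.T@tR).as_rotvec()
def down(deg):
    "tool down, tool y axis at angle deg from world x"
    c,s=np.cos(np.radians(deg)),np.sin(np.radians(deg));y=np.array([c,s,0]);z=np.array([0,0,-1.]);return np.c_[np.cross(y,z),y,z]
def yellow(im):
    h=cv2.cvtColor(im,cv2.COLOR_RGB2HSV);return cv2.inRange(h,(22,170,110),(34,255,255))
E
python3 - <<'E'
from h import *
im=cv2.imread('pics/top0.png')[:,:,::-1].copy()
m=yellow(im)
n,l,st,c=cv2.connectedComponentsWithStats(m)
for i in range(1,n):
    if st[i,4]>15: print(st[i],c[i])
    if 380<c[i][0]<440: 
        ys,xs=np.where(l==i)
        print(cv2.minAreaRect(np.c_[xs,ys].astype(np.float32)))
for nm,uv,z in [('covertop',[409,206],128),('rack',[402,211],38),('box tl',[222,164],49),('tr',[279,180],49),('bl',[198,233],49),('br',[247,248],49),('tape',[400,324],17),('tin',[320,145],58),('driver',[217,316],12)]: print(nm,plane('top',uv,z)[0].round())
a=im[150:260,190:290];b=im[150:260,365:465]
cv2.imwrite('pics/crop0.png',cv2.resize(np.hstack([a,b]),None,fx=4,fy=4,interpolation=cv2.INTER_CUBIC)[:,:,::-1])
E
```

```text
[386 199  46  13 484] [408.27479339 205.21694215]
((408.5, 205.0), (12.0, 45.0), 90.0)
[187 310  37  27 261] [204.15708812 323.63601533]
covertop [ 602. -205.  128.]
rack [ 607. -202.   38.]
box tl [709. 230.  49.]
tr [673.  93.  49.]
bl [542. 279.  49.]
br [509. 162.  49.]
tape [ 339. -202.   17.]
tin [759.  -3.  58.]
driver [349. 233.  12.]
```

View pics/crop0.png

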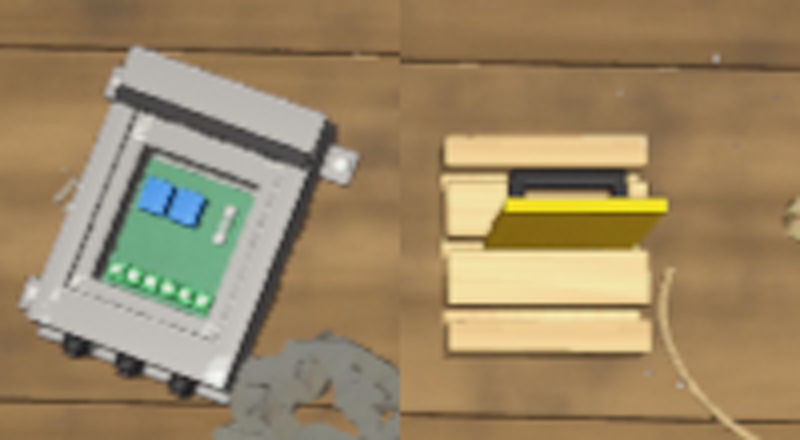

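```bash
cat >> h.py <<'E'
def rows(tp,tR,vmax=45,amax=8,cmd=None):
    "print suggested rows (m, rad) for straight line to target"
    P,Q=cmd or pose();tp=np.array(tp,float);rv=R.from_matrix(Q.T@tR).as_rotvec()
    n=int(max(np.ceil(np.linalg.norm(tp-P)/vmax),np.ceil(np.degrees(np.linalg.norm(rv))/amax),1))
    st=R.from_rotvec(rv/n);t=[];Qk=R.from_matrix(Q)
    for k in range(n):
        t.append((Qk.inv().apply((tp-P)/n)/1000).round(4).tolist());Qk=Qk*st
    print(n,'travel',t,'rot',(rv/n).round(4).tolist())
E
python3 - <<'E'
from h import *
print(plane('top',[[391.7,201.5],[431.7,201.5],[411.7,201.5]],128).round(1))
rows([602,-205,235],down(0))
E
```

```text
[[ 611.1 -166.1  128. ]
 [ 613.  -254.9  128. ]
 [ 612.  -210.5  128. ]]
12 travel [[0.0395, -0.0209, -0.0014], [0.0414, -0.017, -0.0014], [0.0428, -0.0129, -0.0014], [0.0439, -0.0086, -0.0014], [0.0445, -0.0043, -0.0014], [0.0447, 0.0, -0.0014], [0.0445, 0.0044, -0.0014], [0.0439, 0.0087, -0.0014], [0.0428, 0.0129, -0.0014], [0.0414, 0.017, -0.0014], [0.0395, 0.021, -0.0014], [0.0373, 0.0247, -0.0014]] rot [-0.0001, -0.0, -0.0975]
```

drive_tool(travel=[[0.0395,-0.021,-0.0015],[0.0415,-0.017,-0.0015],[0.043,-0.013,-0.0015],[0.044,-0.0085,-0.0015],[0.0445,-0.0045,-0.0015],[0.0445,0,-0.0015],[0.0445,0.0045,-0.0015],[0.044,0.0085,-0.0015],[0.043,0.013,-0.0015],[0.0415,0.017,-0.0015],[0.0395,0.021,-0.0015],[0.0375,0.0245,-0.0015]], rotation=[[0,0,-0.0975],[0,0,-0.0975],[0,0,-0.0975],[0,0,-0.0975],[0,0,-0.0975],[0,0,-0.0975],[0,0,-0.0975],[0,0,-0.0975],[0,0,-0.0975],[0,0,-0.0975],[0,0,-0.0975],[0,0,-0.0975]], hand=0.093)

```text
clock: 1.65
eef_pos: [602.8, -203.0, 236.5]
eef_rot: [[-0.003, 1.0, -0.0], [1.0, 0.003, 0.0], [0.0, -0.0, -1.0]]
contact_force: [-0.5, -0.7, 0.1]
width: 1.0
gripper_force: 0.0
```

```bash
python3 - <<'E'
from h import *
P,Q=pose();print(P,Q.round(3),r.sense()['joints'].round(1))
im=cams.grab_frame('wrist');np.savez('w1.npz',im=im,P=P,Q=Q)
m=yellow(im)
n,l,st,c=cv2.connectedComponentsWithStats(m)
for i in range(1,n):
    if st[i,4]>200: print(st[i],c[i])
cv2.imwrite('pics/w1.png',im[:,:,::-1])
E
```

```text
[ 602.80339865 -203.02201692  236.49237608] [[-0.003  1.    -0.   ]
 [ 1.     0.003  0.   ]
 [ 0.    -0.    -1.   ]] [-20.9   1.6  86.3   0.   92.1 -21.1]
[332 208   9  84 443] [335.86681716 257.60496614]
```

View pics/w1.png

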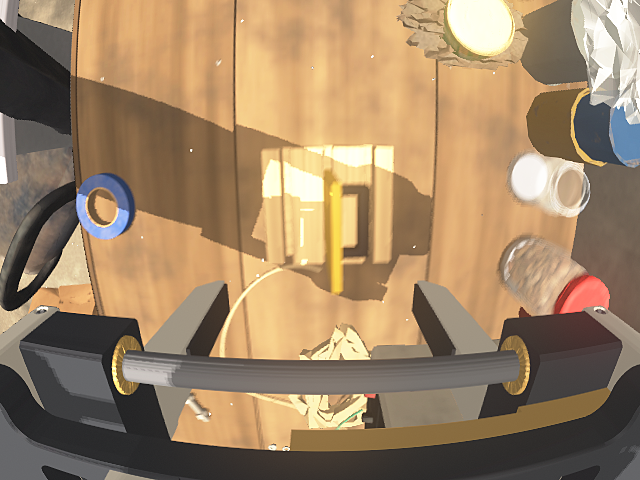

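The wrist view has up = world +y and right = world +x. The plate edge strip is at columns 330–342, rows 168–293, with the handle to its right and the tape at (106,205). The fingers are symmetric about column 320, which doesn't fit the listed 39 mm y offset of the camera, so I'll check that against the top view.

```bash
python3 - <<'E'
from h import *
d=np.load('w1.npz');ps=(d['P'],d['Q']);im=d['im']
def blob(im,lo,hi,box):
    h=cv2.cvtColor(im,cv2.COLOR_RGB2HSV);m=cv2.inRange(h,lo,hi);x0,y0,x1,y1=box
    c=max(cv2.findContours(m[y0:y1,x0:x1],cv2.RETR_EXTERNAL,cv2.CHAIN_APPROX_NONE)[0],key=cv2.contourArea)
    (x,y),(a,b),_=cv2.fitEllipse(c);return np.array([x+x0,y+y0]),a,b
t=cv2.imread('pics/top0.png')[:,:,::-1].copy()
s=cv2.imread('pics/scene0.png')[:,:,::-1].copy()
for nm,I,box in (('top',t,(370,290,430,350)),('wrist',im,(60,160,150,250)),('scene',s,(350,210,400,245))):
    uv,a,b=blob(I,(105,90,40),(125,255,255),box);print(nm,uv,a,b,plane(nm,uv,13,ps if nm=='wrist' else None).round(1))
# tin lid in wrist / rack corners
print('rack corners wrist',plane('wrist',[[263,150],[393,146],[390,263],[268,263]],38,ps).round(1))
print('rack corners top',plane('top',[[375.5,184],[427,184],[427.5,238],[376,238]],38).round(1))
g=im.astype(int)
for y in (180,200,220,240,260,280): print(y,[tuple(g[y,x]) for x in range(324,350,2)])
E
```

```text
top [398.68766022 317.06547165] 16.42833137512207 27.075809478759766 [[ 355.4 -198.9   13. ]]
wrist [114.16445541 201.98355103] 33.78764724731445 58.7772331237793 [[ 359.6 -192.9   13. ]]
scene [371.9597702  230.97354126] 2.0434536933898926 12.394400596618652 [[ 359.1 -173.1   13. ]]
rack corners wrist [[ 547.5 -139.9   38. ]
 [ 675.  -135.1   38. ]
 [ 677.5 -256.7   38. ]
 [ 549.  -257.    38. ]]
rack corners top [[ 671.  -138.5   38. ]
 [ 673.7 -262.3   38. ]
 [ 542.9 -263.    38. ]
 [ 540.3 -140.9   38. ]]
180 [(np.int64(214), np.int64(160), np.int64(78)), (np.int64(197), np.int64(151), np.int64(69)), (np.int64(199), np.int64(153), np.int64(70)), (np.int64(200), np.int64(153), np.int64(70)), (np.int64(199), np.int64(152), np.int64(70)), (np.int64(206), np.int64(157), np.int64(70)), (np.int64(228), np.int64(181), np.int64(102)), (np.int64(242), np.int64(202), np.int64(122)), (np.int64(248), np.int64(215), np.int64(134)), (np.int64(250), np.int64(222), np.int64(146)), (np.int64(251), np.int64(224), np.int64(150)), (np.int64(248), np.int64(216), np.int64(143)), (np.int64(252), np.int
[... 2357 characters left out ...]
)), (np.int64(244), np.int64(204), np.int64(137)), (np.int64(240), np.int64(197), np.int64(134))]
280 [(np.int64(155), np.int64(119), np.int64(81)), (np.int64(150), np.int64(114), np.int64(79)), (np.int64(152), np.int64(115), np.int64(72)), (np.int64(171), np.int64(129), np.int64(67)), (np.int64(232), np.int64(180), np.int64(70)), (np.int64(247), np.int64(206), np.int64(78)), (np.int64(250), np.int64(216), np.int64(80)), (np.int64(250), np.int64(216), np.int64(79)), (np.int64(241), np.int64(195), np.int64(77)), (np.int64(211), np.int64(161), np.int64(85)), (np.int64(144), np.int64(111), np.int64(79)), (np.int64(148), np.int64(113), np.int64(77)), (np.int64(148), np.int64(113), np.int64(78))]
```

Rack and tape positions agree between top and wrist when I use the 39 mm offset. The fingers still look centred on the camera, so I'll check where they really are from outside.

```bash
python3 - <<'E'
from h import *
P,Q=pose()
out=[]
for n in ('top','scene'):
    im=cams.grab_frame(n).copy();p=cams.camera_params(n);np.save(n+'1.npy',im)
    def pr(X):
        c=np.array(p['orientation']).T@(X-p['eye']);return np.array([p['fx']*c[0]/c[2]+p['cx'],p['fy']*c[1]/c[2]+p['cy']])
    u=pr(P);print(n,u,[pr(P+Q@np.array([0,s*46.5,0])).round() for s in(-1,1)])
    x,y=u.astype(int);x0=max(x-70,0);y0=max(y-70,0)
    for s in (-46.5,0,46.5): cv2.circle(im,tuple(int(v) for v in pr(P+Q@np.array([0,s,0]))),1,(255,0,255),-1)
    out.append(cv2.resize(im[y0:y0+140,x0:x0+140],(400,400),interpolation=cv2.INTER_CUBIC))
cv2.imwrite('pics/chk.png',np.hstack(out)[:,:,::-1])
E
```

```text
top [415.21976937 194.30289595] [array([415., 217.]), array([415., 172.])]
scene [276.60940015 149.84229469] [array([295., 149.]), array([258., 151.])]
```

View pics/chk.png

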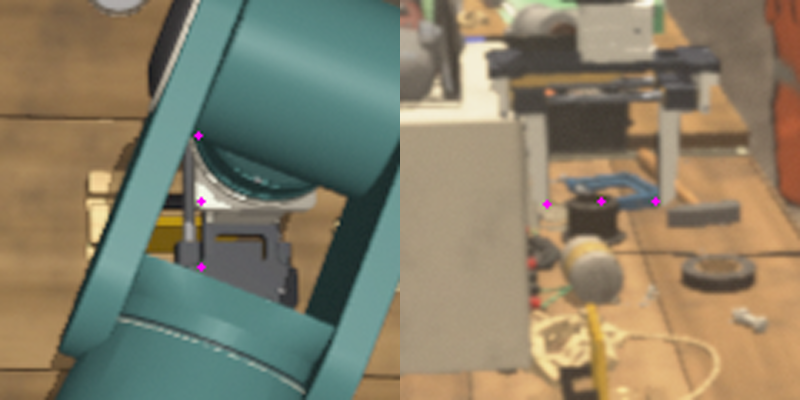

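The fingertips match the reported TCP, and I had misread the offset: it is 0.039 mm. Everything is consistent.

```bash
python3 - <<'E'
from h import *
d=np.load('w1.npz');ps=(d['P'],d['Q'])
print(plane('wrist',[[335.8,200],[336,240],[336.3,280]],128,ps).round(1))
print(plane('wrist',[[329,168],[338,293]],128,ps).round(1))
rows([612.5,-208,98],down(0),vmax=14)
E
```

```text
[[ 615.3 -173.5  128. ]
 [ 615.9 -204.7  128. ]
 [ 616.6 -238.1  128. ]]
[[ 610.  -149.4  128. ]
 [ 618.2 -249.5  128. ]]
10 travel [[-0.0005, 0.001, 0.0138], [-0.0005, 0.001, 0.0138], [-0.0005, 0.001, 0.0138], [-0.0005, 0.001, 0.0138], [-0.0005, 0.001, 0.0138], [-0.0005, 0.001, 0.0138], [-0.0005, 0.001, 0.0138], [-0.0005, 0.001, 0.0138], [-0.0005, 0.001, 0.0138], [-0.0005, 0.001, 0.0138]] rot [-0.0001, -0.0, 0.0003]
```

drive_tool(travel=[[-0.0004,0.0012,0.0138],[-0.0004,0.0012,0.0138],[-0.0004,0.0012,0.0138],[-0.0004,0.0012,0.0138],[-0.0004,0.0012,0.0138],[-0.0004,0.0012,0.0138],[-0.0004,0.0012,0.0138],[-0.0004,0.0012,0.0138],[-0.0004,0.0012,0.0138],[-0.0004,0.0012,0.0138]], rotation=[[0,0,0],[0,0,0],[0,0,0],[0,0,0],[0,0,0],[0,0,0],[0,0,0],[0,0,0],[0,0,0],[0,0,0]])

```text
clock: 3.05
eef_pos: [614.2, -208.3, 97.7]
eef_rot: [[-0.0, 1.0, 0.0], [1.0, 0.0, 0.0], [0.0, 0.0, -1.0]]
contact_force: [-0.1, 0.2, -0.7]
width: 0.995
gripper_force: 0.0
```

drive_tool(travel=[[0,0,0],[0,0,0],[0,0,0],[0,0,0],[0,0,0],[0,0,0],[0,0,0],[0,0,0]], rotation=[[0,0,0],[0,0,0],[0,0,0],[0,0,0],[0,0,0],[0,0,0],[0,0,0],[0,0,0]], hand=0)

```text
clock: 4.05
eef_pos: [614.1, -208.3, 98.6]
eef_rot: [[-0.0, 1.0, -0.0], [1.0, 0.0, 0.0], [0.0, -0.0, -1.0]]
contact_force: [0.2, 0.2, 0.1]
width: 0.191
gripper_force: 0.0
```

drive_tool(travel=[[0,0,0],[0,0,0],[0,0,0],[0,0,0]], rotation=[[0,0,0],[0,0,0],[0,0,0],[0,0,0]], hand=0)

```text
clock: 4.55
eef_pos: [613.2, -208.4, 98.6]
eef_rot: [[-0.0, 1.0, -0.002], [1.0, 0.0, 0.0], [0.0, -0.002, -1.0]]
contact_force: [-8.3, 1.1, 3.3]
width: 0.087
gripper_force: 29.9
```

drive_tool(travel=[[0,0,-0.01],[0,0,-0.015],[0,0,-0.015],[0,0,-0.015],[0,0,-0.015],[0,0,-0.015],[0,0,-0.015]], rotation=[[0,0,0],[0,0,0],[0,0,0],[0,0,0],[0,0,0],[0,0,0],[0,0,0]])

```text
clock: 5.42
eef_pos: [614.1, -208.3, 199.7]
eef_rot: [[0.0, 1.0, 0.0], [1.0, -0.0, -0.0], [-0.0, 0.0, -1.0]]
contact_force: [-0.1, -0.5, -1.4]
width: 0.084
gripper_force: 30.0
```

```bash
python3 - <<'E'
from h import *
rows([590,-45,120],down(0)@R.from_rotvec([-np.radians(55),0,0]).as_matrix(),vmax=20,amax=5.5)
E
```

```text
10 travel [[0.0163, -0.0024, 0.008], [0.0163, -0.0032, 0.0077], [0.0163, -0.0039, 0.0074], [0.0163, -0.0046, 0.007], [0.0163, -0.0052, 0.0065], [0.0163, -0.0058, 0.006], [0.0163, -0.0064, 0.0054], [0.0163, -0.0069, 0.0047], [0.0163, -0.0073, 0.0041], [0.0163, -0.0076, 0.0033]] rot [-0.096, 0.0, 0.0]
```

drive_tool(travel=[[0.0163,-0.0024,0.008],[0.0163,-0.0032,0.0077],[0.0163,-0.0039,0.0074],[0.0163,-0.0046,0.007],[0.0163,-0.0052,0.0065],[0.0163,-0.0058,0.006],[0.0163,-0.0064,0.0054],[0.0163,-0.0069,0.0047],[0.0163,-0.0073,0.0041],[0.0163,-0.0076,0.0033],[0,0,0]], rotation=[[-0.096,0,0],[-0.096,0,0],[-0.096,0,0],[-0.096,0,0],[-0.096,0,0],[-0.096,0,0],[-0.096,0,0],[-0.096,0,0],[-0.096,0,0],[-0.096,0,0],[0,0,0]])

```text
clock: 6.8
eef_pos: [588.7, -44.3, 117.1]
eef_rot: [[-0.002, 0.575, 0.818], [1.0, 0.0, 0.002], [0.001, 0.818, -0.575]]
contact_force: [1.0, -0.7, -0.9]
width: 0.084
gripper_force: 30.0
```

```bash
python3 - <<'E'
from h import *
s=r.sense();print(s['joints'].round(1),s['eef_pos'].round(1))
P,Q=pose();print('tongue',P+Q@np.array([0,-4,90.6]))
im=np.hstack([cams.grab_frame('scene')[100:400,150:450],cams.grab_frame('wrist')[100:400,150:450]])
cv2.imwrite('pics/tilt.png',im[:,:,::-1])
rows([590,-45,59],Q,vmax=10)
E
```

```text
[-11.7 -30.5 135.8  26.   22.5 -31.1] [588.7 -44.3 117.1]
tongue [660.52598996 -44.14333516  61.67342465]
7 travel [[0.0001, -0.0072, 0.005], [0.0001, -0.0072, 0.005], [0.0001, -0.0072, 0.005], [0.0001, -0.0071, 0.005], [0.0001, -0.0071, 0.005], [0.0001, -0.0071, 0.005], [0.0001, -0.0071, 0.005]] rot [0.0002, 0.0002, 0.0]
```

View pics/tilt.png

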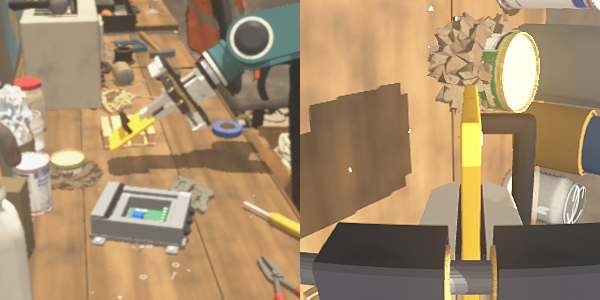

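The cover is held tilted, with the handle on the upper side. Its tongue points away from the robot, and the rag and tin are beyond it. I'll shift toward the rack and forward for joint room, then lower.

```bash
python3 - <<'E'
from h import *
P,Q=pose()
rows([620,-75,57],Q,vmax=9)
E
```

```text
9 travel [[-0.0033, -0.0038, 0.0067], [-0.0033, -0.0038, 0.0067], [-0.0033, -0.0038, 0.0067], [-0.0033, -0.0038, 0.0067], [-0.0033, -0.0038, 0.0067], [-0.0033, -0.0038, 0.0067], [-0.0033, -0.0038, 0.0067], [-0.0033, -0.0038, 0.0067], [-0.0033, -0.0038, 0.0067]] rot [0.0, 0.0, 0.0]
```

drive_tool(travel=[[-0.0033,-0.0038,0.0067],[-0.0033,-0.0038,0.0067],[-0.0033,-0.0038,0.0067],[-0.0033,-0.0038,0.0067],[-0.0033,-0.0038,0.0067],[-0.0033,-0.0038,0.0067],[-0.0033,-0.0038,0.0067],[-0.0033,-0.0038,0.0067],[-0.0033,-0.0038,0.0067],[0,0,0]], rotation=[[0,0,0],[0,0,0],[0,0,0],[0,0,0],[0,0,0],[0,0,0],[0,0,0],[0,0,0],[0,0,0],[0,0,0]])

```text
clock: 8.15
eef_pos: [620.7, -75.7, 56.9]
eef_rot: [[-0.0, 0.574, 0.819], [1.0, -0.0, 0.0], [0.0, 0.819, -0.574]]
contact_force: [0.2, -0.4, -0.7]
width: 0.082
gripper_force: 30.0
```

drive_tool(travel=[[0,0,0],[0,0,0],[0,0,0],[0,0,0],[0,0,0],[0,0,0]], rotation=[[0,0,0],[0,0,0],[0,0,0],[0,0,0],[0,0,0],[0,0,0]], hand=0.05)

```text
clock: 8.9
eef_pos: [619.7, -75.0, 56.2]
eef_rot: [[-0.0, 0.573, 0.819], [1.0, 0.0, 0.0], [-0.0, 0.819, -0.573]]
contact_force: [0.1, -0.5, -0.6]
width: 0.538
gripper_force: 0.2
```

drive_tool(travel=[[0,0,-0.01],[0,0,-0.015],[0,0,-0.02],[0,0,-0.02],[0,0.02,-0.01],[0,0.02,0],[0,0.03,0],[0,0.03,0]], rotation=[[0,0,0],[0,0,0],[0,0,0],[0,0,0],[0,0,0],[0.1,0,0],[0.15,0,0],[0.15,0,0]])

```text
clock: 9.9
eef_pos: [624.0, -75.4, 176.2]
eef_rot: [[0.002, 0.849, 0.529], [1.0, -0.001, -0.002], [-0.001, 0.529, -0.849]]
contact_force: [-1.1, 0.3, -0.1]
width: 0.539
gripper_force: 0.0
```

```bash
python3 - <<'E'
from h import *
P,Q=pose()
rows([600,0,270],down(0),vmax=40)
im=np.hstack([cams.grab_frame('scene')[100:400,150:450],cams.grab_frame('wrist')[100:400,150:450]])
cv2.imwrite('pics/laid.png',im[:,:,::-1])
E
```

```text
4 travel [[0.0188, 0.0073, -0.0231], [0.0188, 0.004, -0.0239], [0.0188, 0.0007, -0.0242], [0.0188, -0.0027, -0.0241]] rot [0.1393, 0.0004, -0.0003]
```

View pics/laid.png

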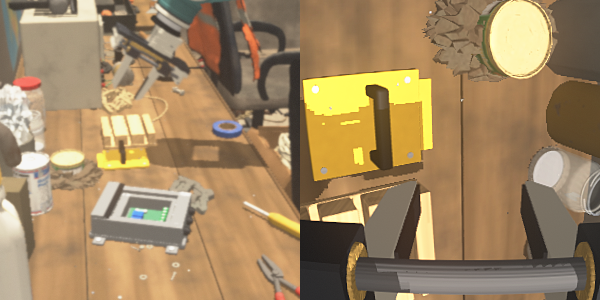

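The cover lies flat with its handle up and its tongue toward +x. Next I'll look at the box from close by.

```bash
python3 - <<'E'
from h import *
rows([610,165,200],down(0),vmax=45)
E
```

```text
6 travel [[0.04, -0.0005, -0.0046], [0.04, -0.0009, -0.0045], [0.04, -0.0014, -0.0044], [0.04, -0.0018, -0.0043], [0.0401, -0.0022, -0.0041], [0.0401, -0.0025, -0.0039]] rot [0.0934, 0.0002, 0.0001]
```

drive_tool(travel=[[0.04,-0.0005,-0.0046],[0.04,-0.0009,-0.0045],[0.04,-0.0014,-0.0044],[0.04,-0.0018,-0.0043],[0.04,-0.0022,-0.0041],[0.04,-0.0025,-0.0039],[0,0,0]], rotation=[[0.0934,0,0],[0.0934,0,0],[0.0934,0,0],[0.0934,0,0],[0.0934,0,0],[0.0934,0,0],[0,0,0]])

```text
clock: 10.88
eef_pos: [606.1, 167.1, 194.8]
eef_rot: [[-0.003, 1.0, -0.002], [1.0, 0.003, 0.001], [0.001, -0.002, -1.0]]
contact_force: [0.4, -0.9, 0.1]
width: 0.541
gripper_force: 0.0
```

```bash
python3 - <<'E'
from h import *
P,Q=pose();print(P)
im=cams.grab_frame('wrist');np.savez('w2.npz',im=im,P=P,Q=Q)
cv2.imwrite('pics/box.png',cv2.resize(im[60:300,180:480],None,fx=2.5,fy=2.5,interpolation=cv2.INTER_CUBIC)[:,:,::-1])
E
```

```text
[606.0954464  167.07486539 194.8106007 ]
```

View pics/box.png

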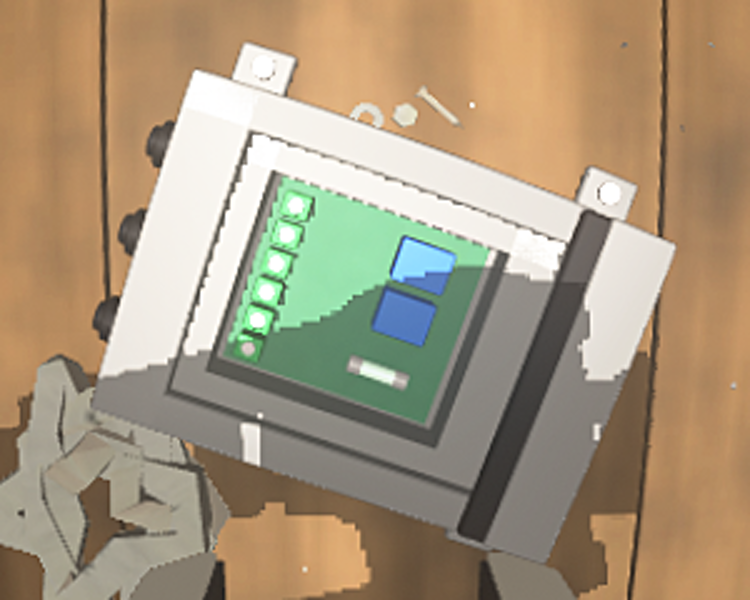

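The picture shows the pocket's near-rim corners at crop (250,133) and (168,392). The lip's front lower edge runs from about (583,212) to (460,528).

```bash
python3 - <<'E'
from h import *
d=np.load('w2.npz');ps=(d['P'],d['Q'])
f=lambda q,z:plane('wrist',np.array(q)/2.5+[180,60],z,ps)[:,:2]
rim=f([[250,133],[168,392],[568,243],[470,493]],48.5);lip=f([[583,212],[460,528]],49)
print(rim.round(1),lip.round(1))
out=f([[195,70],[95,412],[676,244],[547,562]],49) # outer corners (z approx)
print('outer',out.round(1),out.mean(0))
A,B,C,D=rim
ang=lambda v:np.degrees(np.arctan2(v[1],v[0]))
print('side yaw',ang(C-A),ang(D-B),'near yaw',ang(A-B)-90,'lip yaw',ang(lip[0]-lip[1])-90,'width',np.linalg.norm(A-B))
yaw=np.mean([ang(C-A),ang(D-B),ang(A-B)-90,ang(lip[0]-lip[1])-90]);print(yaw)
c,s=np.cos(np.radians(yaw)),np.sin(np.radians(yaw));X=np.array([c,s]);Y=np.array([-s,c])
nx=(X@A+X@B)/2;lx=X@lip.mean(0);print('near->lip',lx-nx,'(113)')
ys=np.mean([Y@(A+C)/2,Y@(B+D)/2]);print('y sep',Y@(A+C)/2-Y@(B+D)/2)
for x in (nx+61.5,lx-51.5,(nx+61.5+lx-51.5)/2): print('pocket centre',X*x+Y*ys)
E
```

```text
[[573.1 263.5]
 [543.  175. ]
 [680.4 227.7]
 [649.4 138.2]] [[685.2 238.6]
 [646.3 125. ]]
outer [[554.8 285.5]
 [516.  168.1]
 [719.4 229.2]
 [679.6 111.3]] [617.4306103 198.5017514]
side yaw -18.46774284347348 -19.06480132083319 near yaw -18.829965986565 lip yaw -18.878896148124653 width 93.47967016454878
-18.81035157474908
near->lip 114.03518749440036 (113)
y sep 94.06785600468356
pocket centre [616.27210679 199.49653401]
pocket centre [617.25200598 199.16275155]
pocket centre [616.76205639 199.32964278]
```

```bash
python3 - <<'E'
from h import *
rows([650,-90,160],down(0),vmax=50)
E
```

```text
6 travel [[-0.0426, 0.0073, 0.0058], [-0.0426, 0.0073, 0.0058], [-0.0426, 0.0073, 0.0058], [-0.0426, 0.0073, 0.0058], [-0.0426, 0.0073, 0.0058], [-0.0426, 0.0073, 0.0058]] rot [-0.0002, -0.0, 0.0003]
```

drive_tool(travel=[[-0.0426,0.0073,0.0058],[-0.0426,0.0073,0.0058],[-0.0426,0.0073,0.0058],[-0.0426,0.0073,0.0058],[-0.0426,0.0073,0.0058],[-0.0426,0.0073,0.0058],[0,0,0],[0,0,0]], rotation=[[0,0,0],[0,0,0],[0,0,0],[0,0,0],[0,0,0],[0,0,0],[0,0,0],[0,0,0]])

```text
clock: 11.92
eef_pos: [649.4, -91.0, 161.1]
eef_rot: [[0.001, 1.0, 0.0], [1.0, -0.001, 0.0], [0.0, 0.0, -1.0]]
contact_force: [0.2, 1.2, 0.7]
width: 0.535
gripper_force: 0.0
```

```bash
python3 - <<'E'
from h import *
P,Q=pose();print(P)
im=cams.grab_frame('wrist');np.savez('w3.npz',im=im,P=P,Q=Q)
cv2.imwrite('pics/cov.png',cv2.resize(im[60:300,180:480],None,fx=2.5,fy=2.5,interpolation=cv2.INTER_CUBIC)[:,:,::-1])
E
```

```text
[649.38824266 -90.97457589 161.11213159]
```

View pics/cov.png

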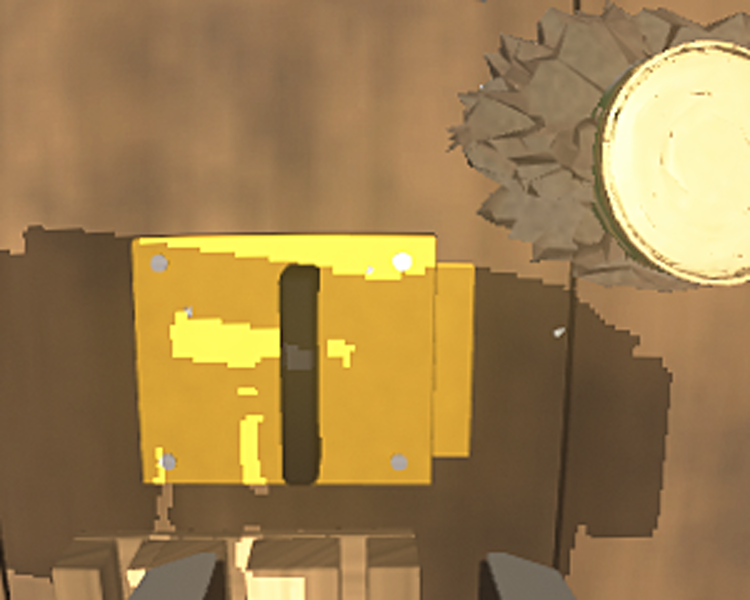

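The plate corners are at crop (132,237), (436,235), (432,484) and (144,484). The tongue ends at about column 472, and the handle bar spans (281–320, 264–486).

```bash
python3 - <<'E'
from h import *
d=np.load('w3.npz');ps=(d['P'],d['Q'])
f=lambda q,z:plane('wrist',np.array(q)/2.5+[180,60],z,ps)[:,:2]
c=f([[132,237],[436,235],[432,484],[144,484]],8);t=f([[474,264],[470,457]],5);h=f([[300,264],[300,486]],40)
print(c.round(1),t.round(1),h.round(1))
ang=lambda v:np.degrees(np.arctan2(v[1],v[0]))
print('yaws',ang(c[1]-c[0]),ang(c[2]-c[3]),ang(c[0]-c[3])-90,ang(c[1]-c[2])-90,ang(t[0]-t[1])-90,ang(h[0]-h[1])-90)
m=c.mean(0)+[7,0];print('mid from plate',m,'from tongue/near',(t.mean(0)+(c[0]+c[3])/2)/2,'handle',h.mean(0))
E
```

```text
[[ 574.6  -28.9]
 [ 679.6  -29.4]
 [ 679.9 -118.9]
 [ 574.3 -119. ]] [[ 693.3  -39.5]
 [ 693.8 -109.6]] [[ 634.8  -36.7]
 [ 633.8 -108.7]]
yaws -0.31604323472578516 0.03016081224887041 -0.21844522149923762 0.1876574404934246 0.4489689441872571 -0.7892950645014452
mid from plate [634.09765012 -74.04957828] from tongue/near [634.00672059 -74.25106868] handle [634.31994229 -72.69454142]
```

drive_tool(travel=[[0.006,-0.005,0.02],[0.006,-0.005,0.02],[0.0052,-0.0052,0.02],[0,0,0.02],[0,0,0.02],[0,0,0.015],[0,0,0.015],[0,0,0.01],[0,0,0.006],[0,0,0],[0,0,0]], rotation=[[0,0,0],[0,0,0],[0,0,0],[0,0,0],[0,0,0],[0,0,0],[0,0,0],[0,0,0],[0,0,0],[0,0,0],[0,0,0]])

```text
clock: 13.35
eef_pos: [635.0, -73.5, 15.7]
eef_rot: [[0.0, 1.0, 0.0], [1.0, -0.0, -0.0], [-0.0, 0.0, -1.0]]
contact_force: [0.3, -0.4, 0.3]
width: 0.536
gripper_force: 0.0
```

drive_tool(travel=[[0,0,0],[0,0,0],[0,0,0],[0,0,0],[0,0,0],[0,0,0],[0,0,0]], rotation=[[0,0,0],[0,0,0],[0,0,0],[0,0,0],[0,0,0],[0,0,0],[0,0,0]], hand=0)

```text
clock: 14.22
eef_pos: [634.7, -73.4, 15.2]
eef_rot: [[0.0, 1.0, -0.001], [1.0, -0.0, 0.0], [0.0, -0.001, -1.0]]
contact_force: [-1.7, -0.3, 1.5]
width: 0.125
gripper_force: 30.0
```

```bash
cat >> h.py <<'E'
PC=np.array([616.8,199.3,40.]);YAW=-18.8;OFF=np.array([0,.6,11.2])
def fit(tx,tz,th,ty=0,inv=False):
    "TCP pose for cover tip-bottom at pocket (tx,ty,tz), tilt th deg"
    Rp=R.from_euler('z',YAW,degrees=True).as_matrix();Rc=Rp@R.from_euler('y',th,degrees=True).as_matrix()
    mid=PC+Rp@np.array([tx,ty,tz])-Rc@np.array([60,0,-4.])
    return mid+Rc@OFF,np.c_[Rc[:,1],Rc[:,0],-Rc[:,2]]
def where():
    "cover tip-bottom in pocket and tilt from measured TCP"
    P,Q=pose();Rp=R.from_euler('z',YAW,degrees=True).as_matrix();Rc=np.c_[Q[:,1],Q[:,0],-Q[:,2]]
    t=Rp.T@(P-Rc@OFF+Rc@np.array([60,0,-4.])-PC);L=Rp.T@Rc
    print('tip',t.round(2),'tilt',np.degrees(np.arctan2(-L[2,0],L[0,0])).round(2),'yaw err',np.degrees(np.arctan2(L[1,0],L[0,0])).round(2),r.sense()['contact_force'].round(1))
E
python3 - <<'E'
from h import *
P,Q=pose();U=P+[0,0,110]
tp,tR=fit(45,40,14);print(tp,tR.round(3));rows(tp,tR,vmax=26,cmd=(U,Q))
E
```

```text
[607.96182303 202.94257534 109.26380878] [[ 0.322  0.919 -0.229]
 [ 0.947 -0.313  0.078]
 [ 0.    -0.242 -0.97 ]]
11 travel [[0.0251, -0.0024, 0.0014], [0.025, -0.0031, 0.0016], [0.0249, -0.0038, 0.0018], [0.0248, -0.0045, 0.002], [0.0246, -0.0052, 0.0021], [0.0245, -0.0059, 0.0024], [0.0243, -0.0066, 0.0026], [0.0241, -0.0072, 0.0028], [0.0238, -0.0079, 0.0031], [0.0236, -0.0085, 0.0033], [0.0233, -0.0091, 0.0036]] rot [0.022, 0.0036, 0.0297]
```

drive_tool(travel=[[0,0,-0.01],[0,0,-0.02],[0,0,-0.02],[0,0,-0.02],[0,0,-0.02],[0,0,-0.02],[0,0,0],[0,0,0]], rotation=[[0,0,0],[0,0,0],[0,0,0],[0,0,0],[0,0,0],[0,0,0],[0,0,0],[0,0,0]])

```text
clock: 15.22
eef_pos: [634.5, -73.4, 124.4]
eef_rot: [[0.0, 1.0, -0.001], [1.0, -0.0, 0.0], [0.0, -0.001, -1.0]]
contact_force: [-0.1, 0.7, -1.1]
width: 0.126
gripper_force: 30.0
```

drive_tool(travel=[[0.0251,-0.0024,0.0014],[0.025,-0.0031,0.0016],[0.0249,-0.0038,0.0018],[0.0248,-0.0045,0.002],[0.0246,-0.0052,0.0021],[0.0245,-0.0059,0.0024],[0.0243,-0.0066,0.0026],[0.0241,-0.0072,0.0028],[0.0238,-0.0079,0.0031],[0.0236,-0.0085,0.0033],[0.0233,-0.0091,0.0036],[0,0,0]], rotation=[[0.022,0.0036,0.0297],[0.022,0.0036,0.0297],[0.022,0.0036,0.0297],[0.022,0.0036,0.0297],[0.022,0.0036,0.0297],[0.022,0.0036,0.0297],[0.022,0.0036,0.0297],[0.022,0.0036,0.0297],[0.022,0.0036,0.0297],[0.022,0.0036,0.0297],[0.022,0.0036,0.0297],[0,0,0]])

```text
clock: 16.73
eef_pos: [607.8, 203.8, 107.7]
eef_rot: [[0.321, 0.918, -0.232], [0.947, -0.312, 0.077], [-0.002, -0.244, -0.97]]
contact_force: [-0.3, 0.2, -1.3]
width: 0.127
gripper_force: 30.0
```

```bash
python3 - <<'E'
from h import *
where()
tp,tR=fit(45,5,14);rows(tp,tR,vmax=8)
P,Q=pose();im=cams.grab_frame('wrist');np.savez('w4.npz',im=im,P=P,Q=Q)
cv2.imwrite('pics/ins.png',cv2.resize(im[60:360,160:480],None,fx=2,fy=2,interpolation=cv2.INTER_CUBIC)[:,:,::-1])
E
```

```text
tip [44.47  0.81 38.3 ] tilt 14.12 yaw err 0.04 [-0.3  0.2 -1.3]
5 travel [[-0.0001, 0.0017, 0.0065], [-0.0002, 0.0017, 0.0065], [-0.0002, 0.0017, 0.0065], [-0.0002, 0.0017, 0.0065], [-0.0002, 0.0017, 0.0065]] rot [-0.0004, 0.0004, 0.0001]
```

View pics/ins.png

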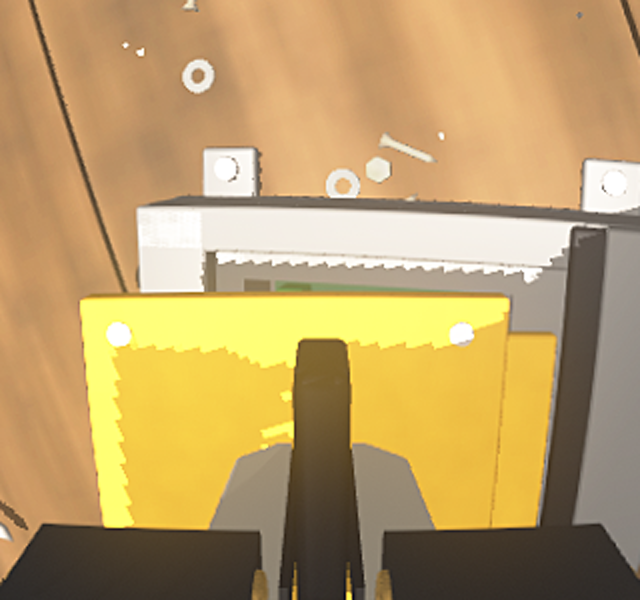

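The cover hangs parallel to the pocket. Its tongue tip is at crop (555,333), just short of the lip's front at about column 565, and the +y plate edge is at row 296. I'll check the grasp model against these pixels.

```bash
python3 - <<'E'
from h import *
d=np.load('w4.npz');P,Q=d['P'],d['Q'];Rc=np.c_[Q[:,1],Q[:,0],-Q[:,2]];mid=P-Rc@OFF
p=cams.camera_params('wrist');T=np.array(p['T_tool_cam'])
def proj(X):
    c=T[:3,:3].T@(Q.T@(X-P)-T[:3,3]);th=np.arctan2(np.hypot(c[0],c[1]),c[2]);u=c[:2]/np.hypot(c[0],c[1])*th*p['fx']+[p['cx'],p['cy']]
    return (u-[160,60])*2
for X in ([46,45,4],[-60,45,4],[60,35,1]): print(X,proj(mid+Rc@np.array(X)).round(1))
Rp=R.from_euler('z',YAW,degrees=True).as_matrix()
for X in ([-61.5,47.5,8.5],[51.5,47.5,9],[51.5,0,9],[51.5,62,9]): print('box',X,proj(PC+Rp@np.array(X)).round(1))
E
```

```text
[46, 45, 4] [506.8 297.8]
[-60, 45, 4] [ 73.8 298.8]
[60, 35, 1] [554.4 334.9]
box [-61.5, 47.5, 8.5] [207.7 252. ]
box [51.5, 47.5, 9] [569.9 269.3]
box [51.5, 0, 9] [556.2 420.8]
box [51.5, 62, 9] [572.9 220.3]
```

```bash
python3 - <<'E'
from h import *
where();tp,tR=fit(45.5,1.5,14);rows(tp,tR,vmax=6.5)
E
```

```text
tip [44.95  0.07 38.67] tilt 14.07 yaw err 0.04 [ 0.8  0.3 -1.9]
6 travel [[0.0, 0.0016, 0.006], [-0.0, 0.0016, 0.006], [-0.0, 0.0016, 0.006], [-0.0, 0.0016, 0.006], [-0.0, 0.0016, 0.006], [-0.0, 0.0016, 0.006]] rot [-0.0002, 0.0003, 0.0001]
```

drive_tool(travel=[[0,0.0016,0.006],[0,0.0016,0.006],[0,0.0016,0.006],[0,0.0016,0.006],[0,0.0016,0.006],[0,0.0016,0.006],[0,0,0],[0,0,0]], rotation=[[0,0,0],[0,0,0],[0,0,0],[0,0,0],[0,0,0],[0,0,0],[0,0,0],[0,0,0]])

```text
clock: 17.77
eef_pos: [609.0, 202.7, 72.1]
eef_rot: [[0.322, 0.918, -0.229], [0.947, -0.313, 0.078], [-0.0, -0.242, -0.97]]
contact_force: [0.3, 0.5, -0.7]
width: 0.126
gripper_force: 30.0
```

```bash
python3 - <<'E'
from h import *
where();tp,tR=fit(58.5,1.0,14);rows(tp,tR,vmax=2)
E
```

```text
tip [46.06  0.08  2.86] tilt 14.0 yaw err -0.01 [ 0.3  0.5 -0.7]
7 travel [[-0.0, 0.0018, -0.0002], [-0.0, 0.0018, -0.0002], [-0.0, 0.0018, -0.0002], [-0.0, 0.0018, -0.0002], [-0.0, 0.0018, -0.0002], [-0.0, 0.0018, -0.0002], [-0.0, 0.0018, -0.0002]] rot [0.0, 0.0001, -0.0]
```

drive_tool(travel=[[0,0.0003,0.0015],[0,0.0018,-0.0004],[0,0.0018,-0.0004],[0,0.0018,-0.0004],[0,0.0018,-0.0004],[0,0.0018,-0.0004],[0,0.0018,-0.0004],[0,0.0014,-0.0003],[0,0,0],[0,0,0]], rotation=[[0,0,0],[0,0,0],[0,0,0],[0,0,0],[0,0,0],[0,0,0],[0,0,0],[0,0,0],[0,0,0],[0,0,0]])

```text
clock: 19.02
eef_pos: [620.4, 198.8, 70.1]
eef_rot: [[0.322, 0.918, -0.23], [0.947, -0.313, 0.078], [-0.001, -0.243, -0.97]]
contact_force: [-4.6, 1.3, 2.0]
width: 0.126
gripper_force: 30.0
```

```bash
python3 - <<'E'
from h import *
where()
tp,tR=fit(59,0.8,8);rows(tp,tR,amax=1.5)
E
```

```text
tip [58.12  0.1   0.83] tilt 14.04 yaw err -0.01 [-4.6  1.3  2. ]
5 travel [[-0.0, -0.0001, 0.0012], [-0.0, -0.0001, 0.0012], [-0.0, -0.0001, 0.0012], [-0.0, -0.0002, 0.0012], [-0.0, -0.0002, 0.0012]] rot [-0.0211, 0.0001, -0.0]
```

drive_tool(travel=[[0,-0.0003,0.0012],[0,-0.0002,0.0012],[0,-0.0002,0.0012],[0,-0.0002,0.0012],[0,-0.0002,0.0012],[0,0,0],[0,0,0]], rotation=[[-0.021,0,0],[-0.021,0,0],[-0.021,0,0],[-0.021,0,0],[-0.021,0,0],[0,0,0],[0,0,0]])

```text
clock: 19.9
eef_pos: [618.4, 199.5, 64.5]
eef_rot: [[0.322, 0.937, -0.132], [0.947, -0.319, 0.044], [-0.001, -0.139, -0.99]]
contact_force: [-5.5, 2.4, 0.4]
width: 0.124
gripper_force: 30.0
```

```bash
python3 - <<'E'
from h import *
where()
tp,tR=fit(59.5,0.8,2);rows(tp,tR,amax=1.5)
E
```

```text
tip [5.876e+01 5.000e-02 1.040e+00] tilt 8.01 yaw err -0.01 [-5.5  2.4  0.4]
5 travel [[-0.0, -0.0001, 0.0013], [-0.0, -0.0001, 0.0013], [-0.0, -0.0002, 0.0013], [-0.0, -0.0002, 0.0013], [-0.0, -0.0002, 0.0013]] rot [-0.021, 0.0001, -0.0]
```

drive_tool(travel=[[0,-0.0006,0.0013],[0,-0.0004,0.0013],[0,-0.0004,0.0013],[0,-0.0003,0.0013],[0,-0.0003,0.0013],[0,0,0],[0,0,0]], rotation=[[-0.021,0,0],[-0.021,0,0],[-0.021,0,0],[-0.021,0,0],[-0.021,0,0],[0,0,0],[0,0,0]])

```text
clock: 20.78
eef_pos: [616.1, 200.2, 58.3]
eef_rot: [[0.322, 0.946, -0.033], [0.947, -0.322, 0.011], [-0.001, -0.034, -0.999]]
contact_force: [0.5, -0.3, -1.1]
width: 0.128
gripper_force: 30.0
```

```bash
python3 - <<'E'
from h import *
where()
tp,tR=fit(59,0.2,0);rows(tp,tR,amax=1.)
E
```

```text
tip [5.847e+01 4.000e-02 1.060e+00] tilt 1.97 yaw err -0.01 [ 0.5 -0.3 -1.1]
2 travel [[-0.0, 0.0, 0.0015], [-0.0, 0.0, 0.0015]] rot [-0.0172, 0.0003, -0.0001]
```

drive_tool(travel=[[0,0,0.001],[0,0,0.001],[0,0,0.001],[0,0,0.0005],[0,0,0]], rotation=[[-0.0115,0,0],[-0.0115,0,0],[-0.0115,0,0],[0,0,0],[0,0,0]])

```text
clock: 21.4
eef_pos: [616.0, 200.3, 55.2]
eef_rot: [[0.322, 0.947, -0.0], [0.947, -0.322, -0.001], [-0.0, 0.0, -1.0]]
contact_force: [-3.7, -2.3, 5.5]
width: 0.126
gripper_force: 30.0
```

```bash
python3 - <<'E'
from h import *
where()
E
```

```text
tip [ 5.891e+01  3.000e-02 -4.000e-02] tilt -0.01 yaw err -0.01 [-3.7 -2.3  5.5]
```

drive_tool(travel=[[0,0,0],[0,0,0],[0,0,0],[0,0,0],[0,0,0]], rotation=[[0,0,0],[0,0,0],[0,0,0],[0,0,0],[0,0,0]], hand=0.04)

```text
clock: 22.02
eef_pos: [615.9, 200.3, 54.6]
eef_rot: [[0.322, 0.947, -0.0], [0.947, -0.322, -0.001], [-0.001, -0.0, -1.0]]
contact_force: [-0.2, -0.3, -0.6]
width: 0.43
gripper_force: 0.0
```

drive_tool(travel=[[0,0,-0.01],[0,0,-0.015],[0,0,-0.02],[0,0,-0.02],[0,0,-0.02],[0,0,-0.02],[0,0,-0.02],[0,0,0],[0,0,0]], rotation=[[0,0,0],[0,0,0],[0,0,0],[0,0,0],[0,0,0],[0,0,0],[0,0,0],[0,0,0],[0,0,0]])

```text
clock: 23.15
eef_pos: [615.8, 200.3, 178.9]
eef_rot: [[0.322, 0.947, -0.001], [0.947, -0.322, -0.001], [-0.001, -0.001, -1.0]]
contact_force: [-0.3, -1.7, -0.2]
width: 0.433
gripper_force: 0.0
```

```bash
python3 - <<'E'
from h import *
P,Q=pose();im=cams.grab_frame('wrist');np.savez('w5.npz',im=im,P=P,Q=Q)
p=cams.camera_params('wrist');T=np.array(p['T_tool_cam'])
h=cv2.cvtColor(im,cv2.COLOR_RGB2HSV);m=cv2.inRange(h,(18,150,90),(34,255,255))
m=cv2.morphologyEx(m,cv2.MORPH_CLOSE,np.ones((25,25)));cs=cv2.findContours(m,cv2.RETR_EXTERNAL,cv2.CHAIN_APPROX_NONE)[0]
c=max(cs,key=cv2.contourArea);print(cv2.contourArea(c),cv2.boundingRect(c))
Rp=R.from_euler('z',YAW,degrees=True).as_matrix()
w=(plane('wrist',c[:,0].astype(float),48,(P,Q))-PC)@Rp
x,y=w[:,0],w[:,1]
b=np.abs(y)<30;print('x near',np.percentile(x[b&(x<0)],50),'far',np.percentile(x[b&(x>0)],50))
b=np.abs(x)<40;print('y lo',np.percentile(y[b&(y<0)],50),'hi',np.percentile(y[b&(y>0)],50))
# near edge slope & side slope for yaw
for s in (x<-50)&(np.abs(y)<35),: print('near edge slope',np.polyfit(y[s],x[s],1))
print('expect near -60, far ~46-51 (tongue hidden), y +-45')
E
```

```text
13421.5 (249, 176, 135, 105)
x near -59.3162800487305 far 50.58748138816054
y lo -43.78667125975194 hi 45.7644733592363
near edge slope [ 6.85832315e-03 -5.93128828e+01]
expect near -60, far ~46-51 (tongue hidden), y +-45
```

```bash
python3 - <<'E'
from h import *
d=np.load('w5.npz');P,Q,im=d['P'],d['Q'],d['im']
h=cv2.cvtColor(im,cv2.COLOR_RGB2HSV);m=cv2.morphologyEx(cv2.inRange(h,(18,150,90),(34,255,255)),cv2.MORPH_CLOSE,np.ones((25,25)))
c=max(cv2.findContours(m,cv2.RETR_EXTERNAL,cv2.CHAIN_APPROX_NONE)[0],key=cv2.contourArea)
w=(plane('wrist',c[:,0].astype(float),48,(P,Q))-PC)@R.from_euler('z',YAW,degrees=True).as_matrix();x,y=w[:,0],w[:,1]
for lo,hi in((-56,-36),(-36,-10),(10,40)):
    b=(x>lo)&(x<hi);print(lo,hi,np.median(y[b&(y>0)])-np.median(y[b&(y<0)]))
E
```

```text
-56 -36 89.22436125253311
-36 -10 89.61428706895174
10 40 89.61210760992671
```

Uniform width along the plate, so it is flat and seated. I'll hand in.

```bash
python3 -c "
from plant import r
print(r.close_job())"
```

```text
the job is handed in; nothing more can be done
None
```

The yellow cover was laid flat on the bench, then hooked under the lip and folded down. It measured flat and seated in the pocket, about 0.7 mm off centre, with the gripper clear; the job was handed in at about 23 s, with no verdict returned.

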